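Clear the bench lap and hold its bayonet collar home

TASK

First clear the two black stone offcuts off the white lap disc into the empty scrap tin. Then take the knurled collar on the lap's spindle and turn it until its hidden keyways drop over the drive pins, push it fully home against the spring ring, and finish while still holding it pressed home in the gripper's fingers, so that I can do up the grub screw. Leave the other things on the bench where they are.

Things in the scene. Friction and masses are not known exactly. Their poses are not given: they have to be found in the camera images.
- lap: bench lap: round motor housing 240 mm across with a control box on its -x side, gutter 278 mm across 78 to 87 mm above the bench, and on top a white lap disc 250 mm across, its upper face 98 mm above the bench. Disc and spindle do not turn. Origin: on the spindle's axis, at bench height; z up, x away from the control box
- lap_seat (a point): point on the lap's vertical spindle axis, 105 mm above the bench (7 mm above the disc), where the centre of the collar's underside lies when the collar is fully home. The steel spindle, 15 mm thick, ends 26 mm above this point. Axes as the lap's
- pins (a point): point on the spindle's axis level with the tops of three drive pins, 11 mm above the seat. The pins are 5 mm thick, 120 degrees apart, and reach to 13 mm from the axis. At the start the collar stands on them
- pressure_ring (a joint): how far the sprung steel ring round the spindle (52 mm across) is pressed down, m: 0 with its top 5 mm above the seat point, 0.005 pressed right down, where it stops hard. It pushes back with about 6 N at first and about 11 N right down
- collar: steel collar, 40 mm tall, about 0.18 kg: knurled head 42 mm across (its top 12 mm) over a plain skirt 39 mm across. It starts upright on the spindle, resting on the pins, 11 mm above its seat, and turns freely there with 0.8 mm play round the spindle. Origin: centre of its underside; z up its axis; where the keyways lie about its axes is not known
- collar_top (a point): centre of the collar's top face. Hidden inside, open below, are three keyways 120 degrees apart, 9 mm wide, catching the pins within about 0.15 rad either way; no mark shows where. A turn of at most 1.7 rad either way brings them over the pins: the collar then sinks 6 mm under its weight, if not held up, to the ring; 5 mm more is fully home
- offcut_a: offcut of black stone, 34 x 18 mm and 22 mm high (a sloping top to 27 mm), about 22 g, lying on the white lap disc to one side of the collar. Origin: centre of its underside; x runs along its length, which points roughly towards the spindle, y across its 18 mm width
- offcut_b: offcut of black stone, 28 x 18 mm and 22 mm high (a sloping top to 27 mm), about 22 g, lying on the white lap disc across the collar from the other. Origin and axes as the other offcut
- scrap_tin: empty round steel scrap tin without a lid, standing on the bench to one side of the lap: 112 mm across, 69 mm high, walls 3 mm, floor 3 mm (some stone dust on it). Origin: centre of its underside
- bead_dish: white ceramic dish with nine finished black beads in it, 110 mm across the rim, 30 mm high; bystander. Origin: centre of its underside
- caliper: steel caliper lying flat, 170 mm long, 8 mm high; bystander. Origin: on its beam, mid-length; x runs along the beam
- rotary_tool: black hand-held rotary tool lying down, about 200 mm long, 48 mm thick; bystander. Origin: under its middle; x runs along it from the bit to the tail
- brown_bottle: brown glass bottle with white cap, 52 mm diameter, 115 mm tall; bystander. Origin: centre of its underside
- cream_jar: white plastic jar with lid, 72 mm diameter, 55 mm tall; bystander. Origin: centre of its underside
- stone_block: rough block of black stone, 85 x 60 x 45 mm (55 mm at its highest lump), on the bench; bystander. Origin: centre of its underside
- brush: flat brush lying down, 170 mm long; bystander. Origin: on its length, on the bench; x runs along it
- spray_bottle: white spray bottle with red trigger, 80 mm diameter, 200 mm tall; bystander. Origin: centre of its underside

How it is judged:
On the way, in this order (a step that is already met when the one before it is completed fails the run):
1. both offcuts lie in the scrap tin, let go (horizontal distance between each of offcut_a, offcut_b and scrap_tin below 0.056 m and z of offcut_a in the frame of scrap_tin between -0.01 and 0.055 m and z of offcut_b in the frame of scrap_tin between -0.01 and 0.055 m and contact force between the fingers and offcut_a below 0.1 N and contact force between the fingers and offcut_b below 0.1 N), for 0.1 s.
2. the collar has dropped over the pins (z of collar in the frame of lap_seat below 0.008 m and horizontal distance between collar and lap_seat below 0.004 m), for 0.1 s.
At the end, for the whole second after the job is handed in: Both offcuts lie in the upright scrap tin; the collar is keyed over the pins, upright (within 0.1 rad), and held by the fingers (contact force above 4 N) with its underside within 2 mm of fully home against the spring (horizontal distance between each of offcut_a, offcut_b and scrap_tin below 0.056 m and z of offcut_a in the frame of scrap_tin between -0.01 and 0.055 m and z of offcut_b in the frame of scrap_tin between -0.01 and 0.055 m and angle between scrap_tin's own z axis and vertical below 0.2 rad and z of collar in the frame of lap_seat between -0.003 and 0.002 m and horizontal distance between collar and lap_seat below 0.004 m and angle between collar's own z axis and vertical below 0.1 rad and contact force between the fingers and collar above 4 N); the arm keeps its last pose, push and grip.
It fails at once if the bead dish is pushed more than 30 mm from its place (distance of bead_dish from where it was at the start of the episode above 0.03 m).
It fails at once if another bystander (caliper, rotary tool, bottle, jar, stone block, brush or spray bottle) is pushed more than 30 mm from its place (distance of any of caliper, rotary_tool, brown_bottle, cream_jar, stone_block, brush, spray_bottle from where it was at the start of the episode above 0.03 m).
It also fails if it takes over 64 s, if anything falls off the work surface, if the arm or the gripper's body presses on something with over 40 N, if the wrist force passes 120 N, or if a joint passes its speed limit or range.

ROBOT

A 6-joint arm with a two-finger parallel gripper is mounted at the origin on the work surface. World frame = base frame: x ahead of the robot, y to its left, z up, the work surface at z = 0. Lengths are in m, angles in rad, forces in N, time in s.
With the tool pointing down it reaches from about 0.35 to 0.775 m from the base axis. Payload 5.5 kg.
Tool frame: the origin (TCP) lies at the very end of the fingers, on their centre line; the grasp point (between the pads) lies 19 mm behind it; x points along the fingers, y is the direction in which the jaws open and shut, and the axes are right-handed (so a half turn about x gives the same grasp; the last joint's range is limited). The gripper opens to 85 mm and grips with 20 to 120 N. Pads are 22 mm wide; open, the fingers measure 114 mm over their backs; the gripper's body (76 mm by 85 mm) begins 54 mm behind the grasp point. The pads swing forward as they close: fully open they stand 13 mm farther back than shut.
Start: joints at [1.072, 0.313, 0.046, 1.304, 0, 1.431], TCP at [0.202, 0.538, 0.231] pointing down, gripper open.
Joint ranges: [-2.76, 2.76], [-0.86, 1.69], [-1.03, 1.26], [-2.2, 2.34], [-1.47, 1.5], [-3.14, 3.14]. Speed limits (rad/s): [2.57, 2.57, 3.14, 3.14, 3.14, 3.14].

INTERFACE

Orientations are given as a unit quaternion [w, x, y, z].
In Python, from plant import monitor, vision, order gives the robot as it stands.
- The arm moves only by the tool jog_arm, never from a script. Its argument "series" is a list of rows, each a list of 3 entries, a list of its own where there are three numbers: the turn, a rotation vector about the world's x, y, z in degrees, then the shift along the world's x, y, z in cm, then the opening, from -1 (shut) to 1 (fully open). A call has exactly 10 rows; each row shifts and turns the pose as measured when the row begins; what a row does not reach is not made up. A row lasts 1/12 s, in which the tool goes at most 41.7 mm and 7.16 degrees, less where a joint would pass 70% of its speed; a pose out of reach is approached as far as the arm can. A call with a gripper value outside its range is refused whole. The fingers move at their own pace and stop on an object; "newtons" is the grip in N (left out, the last holds). Time passes only in rows, so rows that do not move let the fingers close, or fill a call up. It gives the time, the measured TCP pose, the force and the opening at its end, in the units of the state.
- monitor.read_state(): the state, without advancing time (a new reading comes with each control period).
- vision.get_image(name): name is "scene" or "top" or "wrist"; returns (picture, depth): 400x640x3 uint8, blue, green, red; 400x640 float32, m along the optical axis (not along the pixel's ray), 0 where there is no reading.
- vision.camera_params(name): a dict with "intrinsics" (3x3 intrinsics, pixels), "pose" (4x4, takes a point from camera to world coordinates). Camera axes: x right, y up, looking along -z (the intrinsics and any distortion apply to the point x, -y, -z); pixel columns grow to the right and rows downward; lengths in m; the calibration is good to about 2 mm. The wrist camera is an equidistant fisheye: a pixel r from the principal point sees the ray r / f radians off the axis. A picture is of the moment at which its call begins: read the wrist's pose just before it. camera_params takes no time and is no camera call; for the wrist camera it gives the pose at the moment of the call.
- order.close_job(): hands the job in, once; it reports no verdict.
The state is a dict: "clock": time; "joint_positions": joint angles; "qd": joint speeds; "tau": joint torques, N m; "ee_pos": TCP position; "ee_rot": TCP orientation; "force": force on the tool from outside, world axes, zero at the start; "torque": the same for the moment, N m; "opening": opening from 0.0 (shut) to 1.0 (fully open).
Only numpy, scipy, OpenCV 4.12 (cv2) and the standard library are available. Lean on these libraries where they do the work, as an engineer would, in place of code of your own. Each camera call takes 0.05 s, during which the arm holds its last target. There are 200 camera calls.

## Working session

There is one attempt and no reset: what is moved stays moved. The work goes in short steps, Python scripts to look and compute and a tool call to move; the robot and the scene stay as the last step left them, time stands still between calls to the robot, and variables do not carry over. Pictures are saved under pics/ and viewed, about 8 in all and at most 12, crops included, and the job is handed in when it is done.

Besides the shell and the picture viewer there is one more tool, called after ">>>" in YAML: its name, and indented under it one key for each argument. jog_arm: Moves the arm, as the interface text tells. Its arguments: {"type":"object","properties":{"series":{"type":"array","items":{"type":"array"}},"newtons":{"type":"number"}},"required":["series"]}

```bash
mkdir -p pics; cat > h.py <<'E'
import numpy as np,cv2
from plant import monitor,vision,order
def look(n):
    p=vision.camera_params(n); im,d=vision.get_image(n); K=np.array(p["intrinsics"]);T=np.array(p["pose"])
    np.savez(f"pics/{n}.npz",im=im,d=d,K=K,T=T); return im,d,K,T
def world(d,K,T,fish=False):
    h,w=d.shape; v,u=np.mgrid[:h,:w].astype(float)
    x=(u-K[0,2])/K[0,0]; y=(v-K[1,2])/K[1,1]
    if fish:
        r=np.hypot(x,y)+1e-9; s=np.tan(np.minimum(r,1.5))/r; x=x*s;y=y*s
    P=np.stack([x*d,-y*d,-d],-1)
    return P@T[:3,:3].T+T[:3,3]
E
python3 - <<'E'
from h import *
s=monitor.read_state();print(s)
im,d,K,T=look("top");print(K,T);cv2.imwrite("pics/top1.png",im)
W=world(d,K,T)
for z0,z1 in((.09,.102),(.115,.13),(.15,.162),(.06,.072)):
    m=(W[...,2]>z0)&(W[...,2]<z1)&(d>0)
    n,l,st,c=cv2.connectedComponentsWithStats(m.astype(np.uint8))
    for i in range(1,n):
        if st[i,4]>25:
            q=W[l==i];print(z0,st[i],q.mean(0).round(4),q.min(0).round(3),q.max(0).round(3))
E
```

```text
{'clock': 0.0, 'joint_positions': array([1.07240083e+00, 3.13991635e-01, 4.49743705e-02, 1.30361157e+00,
       3.88598527e-06, 1.43118954e+00]), 'qd': array([0.00013823, 0.00181057, 0.00162734, 0.00029584, 0.0010007 ,
       0.00076364]), 'tau': array([-1.16592426e-03, -4.80630720e+01,  2.98529434e+01,  1.97452650e-02,
       -1.25500528e-04, -2.00309597e-05]), 'ee_pos': array([0.20166714, 0.5379217 , 0.23041199]), 'ee_rot': array([ 0.6955543 ,  0.12555684,  0.69596329, -0.12678639]), 'force': array([-0.41747221, -0.07422216,  0.80471745]), 'torque': array([0.02193519, 0.00293514, 0.03511576]), 'opening': 0.9989375541772494}
[[474.48392663   0.         320.851899  ]
 [  0.         474.48392663 206.52017605]
 [  0.           0.           1.        ]] [[ 8.35938474e-03  9.74434873e-01 -2.24514586e-01  2.15965456e-01]
 [-9.99964995e-01  8.06541037e-03 -2.22646999e-03  2.52980169e-02]
 [-3.58747734e-04  2.24525338e-01  9.74468185e-01  1.61721054e+00]
 [ 0.00000000e+00  0.00000000e+00  0.00000000e+00  1.00000000e+00]]
0.09 [451 136  27  10  49] [ 0.8013 -0.4517  0.0968] [ 0.785 -0.498  0
[... 2074 characters left out ...]
 0.072]
0.06 [425 133  35  11  62] [ 0.8208 -0.3897  0.0665] [ 0.802 -0.447  0.06 ] [ 0.84  -0.332  0.072]
0.06 [505 175   6  21  48] [ 0.6502 -0.6026  0.0661] [ 0.617 -0.608  0.06 ] [ 0.69  -0.596  0.072]
0.06 [507 197  14  22  45] [ 0.5695 -0.6068  0.0675] [ 0.538 -0.633  0.06 ] [ 0.612 -0.596  0.072]
0.06 [398 218  35  32  94] [ 0.5053 -0.2762  0.0658] [ 0.433 -0.341  0.06 ] [ 0.537 -0.228  0.072]
0.06 [416 234  17  18  38] [ 0.4477 -0.3192  0.0659] [ 0.426 -0.339  0.06 ] [ 0.483 -0.286  0.071]
0.06 [501 267  25  25 409] [ 0.3382 -0.5952  0.0672] [ 0.299 -0.636  0.06 ] [ 0.377 -0.556  0.072]
0.06 [530 273  13  18  30] [ 0.3259 -0.6633  0.0655] [ 0.303 -0.686  0.061] [ 0.357 -0.653  0.072]
```

View pics/top1.png

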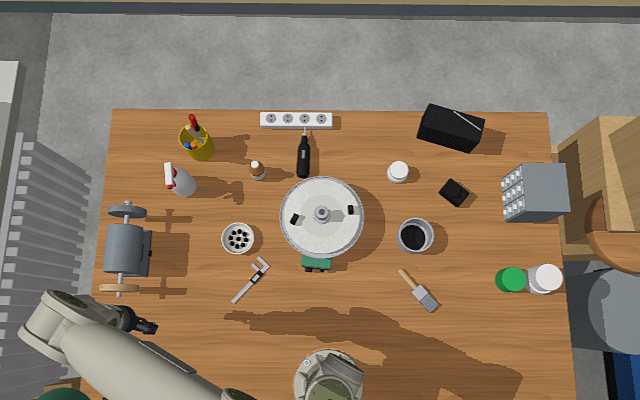

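```bash
python3 - <<'E'
from h import *
from scipy.spatial.transform import Rotation as R
s=monitor.read_state();print(R.from_quat(s['ee_rot'],scalar_first=True).as_matrix().round(3))
p=vision.camera_params("wrist");print(np.array(p['pose']).round(3),np.array(p["intrinsics"]).round(1))
z=np.load("pics/top.npz");W=world(z['d'],z['K'],z['T']);im=z['im']
r=np.hypot(W[...,0]-.5356,W[...,1]-.028)
m=(r<.115)&(r>.04)&(W[...,2]>.104)
n,l,st,c=cv2.connectedComponentsWithStats(m.astype(np.uint8))
for i in range(1,n):
    q=W[l==i]
    if len(q)>20: print(len(q),q.mean(0).round(4),cv2.minAreaRect((q[:,:2]*1000).astype(np.float32)))
# tin rim
q=W[(np.hypot(W[...,0]-.482,W[...,1]+.284)<.075)&(W[...,2]>.06)]
print(cv2.minEnclosingCircle((q[:,:2]*1000).astype(np.float32)),len(q))
E
```

```text
[[-0.001  0.351  0.936]
 [-0.002  0.936 -0.351]
 [-1.    -0.002 -0.   ]]
[[ 0.352 -0.9   -0.257  0.138]
 [ 0.936  0.338  0.099  0.563]
 [-0.002 -0.276  0.961  0.373]
 [ 0.     0.     0.     1.   ]] [[309.7   0.  324.4]
 [  0.  309.7 202. ]
 [  0.    0.    1. ]]
51 [ 0.5541 -0.0652  0.1184] ((554.9832153320312, -65.2885971069336), (29.14834213256836, 17.740888595581055), 11.16592788696289)
66 [0.5208 0.1167 0.1178] ((522.0095825195312, 116.85367584228516), (18.521081924438477, 34.0712776184082), 65.4149169921875)
((482.7392883300781, -284.6181640625), 58.580665588378906) 155
```

>>> jog_arm:
  series:
    - [[0, 0, 0], [2, -4, 0], 1]
    - [[0, 0, 0], [3, -4, 0], 1]
    - [[0, 0, 0], [3, -4, 0], 1]
    - [[0, 0, 0], [3, -4, 0], 1]
    - [[0, 0, 0], [3, -4, 0], 1]
    - [[0, 0, 0], [3, -4, 0], 1]
    - [[0, 0, 0], [3, -4, 0], 1]
    - [[0, 0, 0], [3, -4, 0], 1]
    - [[0, 0, 0], [3, -4, 0], 1]
    - [[0, 0, 0], [3, -4, 0], 1]

```text
clock: 0.88
ee_pos: [0.4411, 0.1958, 0.2246]
ee_rot: [0.694, 0.117, 0.7, -0.123]
force: [1.1, 1.0, 0.2]
opening: 1.0
```

```bash
cat >> h.py <<'E'
def offc(name="wrist"):
    im,d,K,T=look(name); W=world(d,K,T,name=="wrist")
    r=np.hypot(W[...,0]-.5356,W[...,1]-.028)
    m=(r<.12)&(r>.035)&(W[...,2]>.106)&(W[...,2]<.14)&(d>0)&(im.max(2)<90)
    n,l,st,c=cv2.connectedComponentsWithStats(m.astype(np.uint8))
    for i in range(1,n):
        q=W[l==i]
        if len(q)>60: print(len(q),c[i].round(),q.mean(0).round(4),np.round(cv2.boxPoints(cv2.minAreaRect((q[:,:2]*1000).astype(np.float32)))).tolist(),q[:,2].max().round(3))
    return im,W
E
python3 - <<'E'
from h import *
im,W=offc();cv2.imwrite("pics/w1.png",im)
m=(np.abs(W[...,2]-.156)<.003)&(np.hypot(W[...,0]-.5356,W[...,1]-.028)<.03)
q=W[m];print(len(q),cv2.minEnclosingCircle((q[:,:2]*1000).astype(np.float32)) if len(q) else 0)
print(monitor.read_state()['ee_pos'])
E
```

```text
629 [275. 301.] [0.5197 0.117  0.1186] [[504.0, 114.0], [535.0, 99.0], [543.0, 115.0], [512.0, 130.0]] 0.125
91 [164. 355.] [ 0.5631 -0.0599  0.115 ] [[556.0, -59.0], [570.0, -73.0], [577.0, -66.0], [563.0, -53.0]] 0.124
29 ((535.34814453125, 8.992835998535156), 10.01229190826416)
[0.44598175 0.19042664 0.22432509]
```

View pics/w1.png

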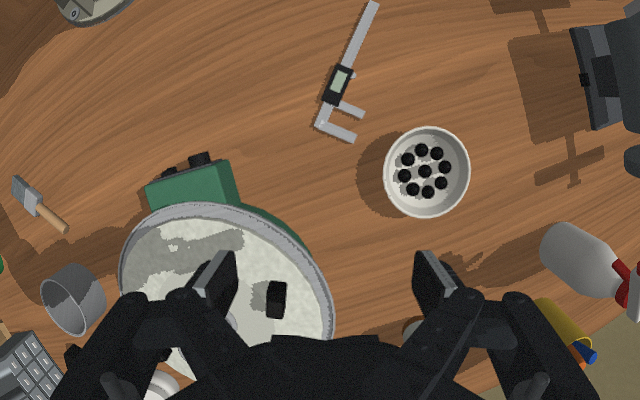

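>>> jog_arm:
  series:
    - [[0, 0, -2.5], [2.2, -2.2, -1], 1]
    - [[0, 0, -2.5], [2.2, -2.2, -1], 1]
    - [[0, 0, 0], [2.2, -2.2, -1.5], 1]
    - [[0, 0, 0], [1.8, -1.8, -2], 1]
    - [[0, 0, 0], [0, 0, -2], 1]
    - [[0, 0, 0], [0, 0, -1], 1]
    - [[0, 0, 0], [0, 0, 0], 1]
    - [[0, 0, 0], [0, 0, 0], 1]
    - [[0, 0, 0], [0, 0, 0], 1]
    - [[0, 0, 0], [0, 0, 0], 1]
  newtons: 40

```text
clock: 1.77
ee_pos: [0.5336, 0.0972, 0.1329]
ee_rot: [0.685, 0.154, 0.693, -0.162]
force: [0.6, -0.3, -0.3]
opening: 0.999
```

```bash
python3 - <<'E'
from h import *
from scipy.spatial.transform import Rotation as R
im,W=offc()
s=monitor.read_state();M=R.from_quat(s['ee_rot'],scalar_first=True).as_matrix();print(s['ee_pos'],M.round(3),np.degrees(np.arctan2(M[1,1],M[0,1])))
m=(np.hypot(W[...,0]-.5356,W[...,1]-.028)<.12)&(W[...,2]>.09)&(W[...,2]<.106);print(np.median(W[m][:,2]))
E
```

```text
2024 [345. 213.] [0.5216 0.1151 0.12  ] [[505.0, 114.0], [535.0, 99.0], [543.0, 115.0], [512.0, 130.0]] 0.125
[0.53372715 0.09726536 0.13317133] [[-0.012  0.436  0.9  ]
 [-0.009  0.9   -0.436]
 [-1.    -0.013 -0.007]] 64.1703739967308
0.09755665403523825
```

>>> jog_arm:
  series:
    - [[0, 0, 0], [-0.6, 1.0, 0], 1]
    - [[0, 0, 0], [-0.4, 0.7, 0], 1]
    - [[0, 0, 0], [0, 0, 0], 1]
    - [[0, 0, 0], [0, 0, 0], 1]
    - [[0, 0, 0], [0, 0, -1], 1]
    - [[0, 0, 0], [0, 0, -1], 1]
    - [[0, 0, 0], [0, 0, -0.6], 1]
    - [[0, 0, 0], [0, 0, 0], 1]
    - [[0, 0, 0], [0, 0, 0], 1]
    - [[0, 0, 0], [0, 0, 0], 1]

```text
clock: 2.65
ee_pos: [0.5227, 0.1181, 0.1068]
ee_rot: [0.687, 0.153, 0.692, -0.16]
force: [-0.4, -0.8, -0.8]
opening: 1.0
```

>>> jog_arm:
  series:
    - [[0, 0, 0], [0.1, -0.35, -0.5], 1]
    - [[0, 0, 0], [0, 0, 0], 1]
    - [[0, 0, 0], [0, 0, 0], -1]
    - [[0, 0, 0], [0, 0, 0], -1]
    - [[0, 0, 0], [0, 0, 0], -1]
    - [[0, 0, 0], [0, 0, 0], -1]
    - [[0, 0, 0], [0, 0, 0], -1]
    - [[0, 0, 0], [0, 0, 0], -1]
    - [[0, 0, 0], [0, 0, 0], -1]
    - [[0, 0, 0], [0, 0, 0], -1]

```text
clock: 3.48
ee_pos: [0.525, 0.1136, 0.1024]
ee_rot: [0.688, 0.154, 0.691, -0.161]
force: [-0.3, -0.9, -0.0]
opening: 0.202
```

>>> jog_arm:
  series:
    - [[0, 0, 0], [0, 0, 3], -1]
    - [[0, 0, 0], [0, 0, 4], -1]
    - [[0, 0, 0], [0, 0, 4], -1]
    - [[0, 0, 0], [0, -2, 1], -1]
    - [[0, 0, 0], [-0.5, -4, 0], -1]
    - [[0, 0, 0], [-0.5, -4, 0], -1]
    - [[0, 0, 0], [-0.5, -4, 0], -1]
    - [[0, 0, 0], [-0.5, -4, 0], -1]
    - [[0, 0, 0], [-0.5, -4, 0], -1]
    - [[0, 0, 0], [-0.5, -4, 0], -1]

```text
clock: 4.32
ee_pos: [0.4916, -0.1482, 0.2284]
ee_rot: [0.69, 0.148, 0.691, -0.155]
force: [2.0, -0.0, 0.1]
opening: 0.202
```

>>> jog_arm:
  series:
    - [[0, 0, 0], [-0.5, -4, 0], -1]
    - [[0, 0, 0], [-0.5, -4, 0], -1]
    - [[0, 0, 0], [-0.5, -3, 0], -1]
    - [[0, 0, 0], [0, -2, 0], -1]
    - [[0, 0, 0], [0, -1, 0], -1]
    - [[0, 0, 0], [0, 0, 0], -1]
    - [[0, 0, 0], [0, 0, 0], -1]
    - [[0, 0, 0], [0, 0, 0], -1]
    - [[0, 0, 0], [0, 0, 0], -1]
    - [[0, 0, 0], [0, 0, 0], -1]

```text
clock: 5.15
ee_pos: [0.473, -0.298, 0.2277]
ee_rot: [0.689, 0.15, 0.691, -0.157]
force: [-0.4, -0.1, -0.4]
opening: 0.201
```

>>> jog_arm:
  series:
    - [[0, 0, 0], [0.4, 0.4, -3], -1]
    - [[0, 0, 0], [0, 0, -4], -1]
    - [[0, 0, 0], [0, 0, -4], -1]
    - [[0, 0, 0], [0, 0, -4], -1]
    - [[0, 0, 0], [0, 0, -2], -1]
    - [[0, 0, 0], [0, 0, -1], -1]
    - [[0, 0, 0], [0, 0, 0], -1]
    - [[0, 0, 0], [0, 0, 0], -1]
    - [[0, 0, 0], [0, 0, 0], -1]
    - [[0, 0, 0], [0, 0, 0], -1]

```text
clock: 5.98
ee_pos: [0.4816, -0.2827, 0.0474]
ee_rot: [0.694, 0.143, 0.689, -0.152]
force: [-0.5, 0.4, 0.5]
opening: 0.199
```

>>> jog_arm:
  series:
    - [[0, 0, 0], [-0.5, -0.8, -1], -1]
    - [[0, 0, 0], [0, 0, -1.2], -1]
    - [[0, 0, 0], [0, 0, 0], -1]
    - [[0, 0, 0], [0, 0, 0], -1]
    - [[0, 0, 0], [0, 0, 0], -0.3]
    - [[0, 0, 0], [0, 0, 0], -0.3]
    - [[0, 0, 0], [0, 0, 0], -0.3]
    - [[0, 0, 0], [0, 0, 3], -0.3]
    - [[0, 0, 0], [0, 0, 4], -0.3]
    - [[0, 0, 0], [0, 0, 4], -0.3]

```text
clock: 6.82
ee_pos: [0.4738, -0.292, 0.135]
ee_rot: [0.693, 0.144, 0.69, -0.152]
force: [0.3, -0.6, 0.3]
opening: 0.348
```

>>> jog_arm:
  series:
    - [[0, 0, 0], [0, 0, 4], -0.3]
    - [[0, 0, 0], [0.8, 3, 3], 0]
    - [[0, 0, 0], [0.8, 4, 0], 0.5]
    - [[0, 0, 0], [0.8, 4, 0], 1]
    - [[0, 0, 0], [1, 3, 0], 1]
    - [[0, 0, 0], [0.5, 1, 0], 1]
    - [[0, 0, 0], [0, 0, 0], 1]
    - [[0, 0, 0], [0, 0, 0], 1]
    - [[0, 0, 0], [0, 0, 0], 1]
    - [[0, 0, 0], [0, 0, 0], 1]

```text
clock: 7.65
ee_pos: [0.5182, -0.1453, 0.2226]
ee_rot: [0.701, 0.142, 0.681, -0.157]
force: [0.7, -0.3, 0.4]
opening: 1.0
```

```bash
python3 - <<'E'
from h import *
im,W=offc();cv2.imwrite("pics/w2.png",im)
print(monitor.read_state()['ee_pos'])
m=(np.abs(W[...,2]-.156)<.003)&(np.hypot(W[...,0]-.5356,W[...,1]-.028)<.03)
q=W[m];print(len(q),cv2.minEnclosingCircle((q[:,:2]*1000).astype(np.float32)) if len(q) else 0)
E
```

```text
690 [424. 199.] [ 0.5542 -0.07    0.1189] [[542.0, -62.0], [544.0, -80.0], [571.0, -77.0], [569.0, -59.0]] 0.124
[ 0.51806586 -0.1455347   0.22254849]
1610 ((538.6906127929688, 24.848115921020508), 21.595273971557617)
```

View pics/w2.png

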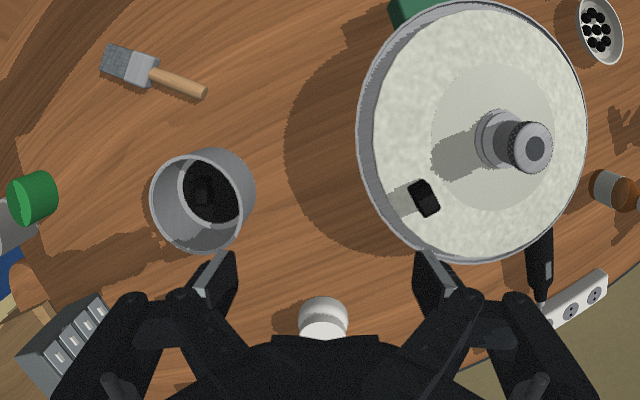

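>>> jog_arm:
  series:
    - [[0, 0, 6.6], [1, 2, -1], 0.2]
    - [[0, 0, 6.6], [1, 2, -1.5], 0.2]
    - [[0, 0, 6.6], [1, 2, -1.5], 0.2]
    - [[0, 0, 6.6], [0.5, 1, -2], 0.2]
    - [[0, 0, 6.6], [0, 0, -2], 0.2]
    - [[0, 0, 0], [0, 0, -1], 0.2]
    - [[0, 0, 0], [0, 0, 0], 0.2]
    - [[0, 0, 0], [0, 0, 0], 0.2]
    - [[0, 0, 0], [0, 0, 0], 0.2]
    - [[0, 0, 0], [0, 0, 0], 0.2]

```text
clock: 8.53
ee_pos: [0.5529, -0.0856, 0.1278]
ee_rot: [0.717, -0.06, 0.693, 0.051]
force: [-0.1, -0.1, 0.2]
opening: 0.601
```

```bash
cat >> h.py <<'E'
from scipy.spatial.transform import Rotation as R
def st():
    s=monitor.read_state();M=R.from_quat(s['ee_rot'],scalar_first=True).as_matrix()
    print(s['ee_pos'].round(4),'x',M[:,0].round(3),'jaw',np.degrees(np.arctan2(M[1,1],M[0,1])).round(1),s['joint_positions'].round(2),s['force'].round(1),s['torque'].round(2),s['opening'].round(3))
E
python3 - <<'E'
from h import *
im,W=offc();st()
m=(np.abs(W[...,2]-.156)<.003)&(np.hypot(W[...,0]-.5356,W[...,1]-.028)<.03)
q=W[m];print(len(q),cv2.minEnclosingCircle((q[:,:2]*1000).astype(np.float32)) if len(q) else 0)
E
```

```text
1696 [354. 253.] [ 0.5537 -0.0698  0.1188] [[542.0, -62.0], [544.0, -80.0], [572.0, -76.0], [570.0, -58.0]] 0.124
194 [380. 256.] [ 0.5454 -0.06    0.1362] [[537.0, -62.0], [558.0, -65.0], [559.0, -59.0], [538.0, -56.0]] 0.14Traceback (most recent call last):
  File "<stdin>", line 2, in <module>
  File "h.py", line 25, in st
    print(s['ee_pos'].round(4),'x',M[:,0].round(3),'jaw',np.degrees(np.arctan2(M[1,1],M[0,1])).round(1),s['joint_positions'].round(2),s['force'].round(1),s['torque'].round(2),s['opening'].round(3))
                                                                                                                                                                               ^^^^^^^^^^^^^^^^^^
AttributeError: 'float' object has no attribute 'round'
```

>>> jog_arm:
  series:
    - [[0, 0, -1.5], [0.3, 0.9, 0], 0.2]
    - [[0, 0, 0], [0.1, 0.7, 0], 0.2]
    - [[0, 0, 0], [0, 0, 0], 0.2]
    - [[0, 0, 0], [0, 0, 0], 0.2]
    - [[0, 0, 0], [0, 0, -1], 0.2]
    - [[0, 0, 0], [0, 0, -1], 0.2]
    - [[0, 0, 0], [0, 0, -0.6], 0.2]
    - [[0, 0, 0], [0, 0, 0], 0.2]
    - [[0, 0, 0], [0, 0, 0], 0.2]
    - [[0, 0, 0], [0, 0, 0], 0.2]

```text
clock: 9.42
ee_pos: [0.5582, -0.0713, 0.1021]
ee_rot: [0.719, -0.051, 0.692, 0.04]
force: [0.4, -0.5, -0.2]
opening: 0.606
```

>>> jog_arm:
  series:
    - [[0, 0, 0], [-0.1, 0.2, 0], 0.2]
    - [[0, 0, 0], [0, 0, 0], -1]
    - [[0, 0, 0], [0, 0, 0], -1]
    - [[0, 0, 0], [0, 0, 0], -1]
    - [[0, 0, 0], [0, 0, 0], -1]
    - [[0, 0, 0], [0, 0, 0], -1]
    - [[0, 0, 0], [0, 0, 0], -1]
    - [[0, 0, 0], [0, 0, 3], -1]
    - [[0, 0, 0], [0, 0, 4], -1]
    - [[0, 0, 0], [0, 0, 4], -1]

```text
clock: 10.25
ee_pos: [0.5502, -0.0674, 0.2058]
ee_rot: [0.713, -0.049, 0.698, 0.043]
force: [0.8, 0.1, -1.0]
opening: 0.198
```

>>> jog_arm:
  series:
    - [[0, 0, 0], [-1, -2, 1], -1]
    - [[0, 0, 0], [-1, -4, 0], -1]
    - [[0, 0, 0], [-1, -4, 0], -1]
    - [[0, 0, 0], [-1.2, -4, 0], -1]
    - [[0, 0, 0], [-1, -4, 0], -1]
    - [[0, 0, 0], [-1, -3, 0], -1]
    - [[0, 0, 0], [-0.5, -1, 0], -1]
    - [[0, 0, 0], [0, 0, 0], -1]
    - [[0, 0, 0], [0, 0, 0], -1]
    - [[0, 0, 0], [0, 0, 0], -1]

```text
clock: 11.08
ee_pos: [0.4858, -0.2953, 0.2294]
ee_rot: [0.72, -0.054, 0.691, 0.042]
force: [-0.6, 0.5, -0.0]
opening: 0.197
```

>>> jog_arm:
  series:
    - [[0, 0, 0], [0, 1.2, -3], -1]
    - [[0, 0, 0], [0, 1, -4], -1]
    - [[0, 0, 0], [0, 0, -4], -1]
    - [[0, 0, 0], [0, 0, -3], -1]
    - [[0, 0, 0], [0, 0, -1.5], -1]
    - [[0, 0, 0], [0, 0, -0.5], -1]
    - [[0, 0, 0], [0, 0, 0], -1]
    - [[0, 0, 0], [0, 0, 0], -1]
    - [[0, 0, 0], [0, 0, 0], -1]
    - [[0, 0, 0], [0, 0, 0], -1]

```text
clock: 11.92
ee_pos: [0.4926, -0.2579, 0.0695]
ee_rot: [0.722, -0.063, 0.687, 0.048]
force: [0.1, -0.2, 0.3]
opening: 0.203
```

>>> jog_arm:
  series:
    - [[0, 0, 0], [-0.2, -0.9, 0], -1]
    - [[0, 0, 0], [0, 0, -1], -1]
    - [[0, 0, 0], [0, 0, -1], -1]
    - [[0, 0, 0], [0, 0, 0], -1]
    - [[0, 0, 0], [0, 0, 0], -0.4]
    - [[0, 0, 0], [0, 0, 0], -0.4]
    - [[0, 0, 0], [0, 0, 0], -0.4]
    - [[0, 0, 0], [0, 0, 3], -0.4]
    - [[0, 0, 0], [0, 0, 4], -0.4]
    - [[0, 0, 0], [0, 0, 4], -0.4]

```text
clock: 12.75
ee_pos: [0.4859, -0.266, 0.1543]
ee_rot: [0.719, -0.059, 0.691, 0.05]
force: [-0.3, -0.3, 0.1]
opening: 0.3
```

>>> jog_arm:
  series:
    - [[0, 0, 0], [0, 0, 4], -0.3]
    - [[0, 0, 0], [0.4, 3, 3], 0]
    - [[0, 0, 0], [0.4, 4, 1], 0.5]
    - [[0, 0, 0], [0.4, 4, 0], 1]
    - [[0, 0, 0], [0.4, 4, 0], 1]
    - [[0, 0, 0], [0.4, 3, 0], 1]
    - [[0, 0, 0], [0, 1, 0], 1]
    - [[0, 0, 0], [0, 0, 0], 1]
    - [[0, 0, 0], [0, 0, 0], 1]
    - [[0, 0, 0], [0, 0, 0], 1]

```text
clock: 13.58
ee_pos: [0.5101, -0.0752, 0.2512]
ee_rot: [0.726, -0.062, 0.683, 0.044]
force: [-0.2, -0.7, 0.1]
opening: 0.999
```

```bash
sed -i "s/s\['opening'\].round(3)/s['opening']/" h.py
cat >> h.py <<'E'
def collar(ztop,name="wrist"):
    im,d,K,T=look(name);W=world(d,K,T,name=="wrist")
    m=(np.abs(W[...,2]-ztop)<.004)&(np.hypot(W[...,0]-.5356,W[...,1]-.027)<.04)&(d>0)
    q=W[m];print(len(q),q.mean(0).round(4),cv2.minEnclosingCircle((q[:,:2]*1000).astype(np.float32)) if len(q) else 0)
    m=(W[...,2]>.09)&(W[...,2]<.106)&(np.hypot(W[...,0]-.5356,W[...,1]-.027)<.14)
    q=W[m];print('disc',cv2.minEnclosingCircle((q[:,:2]*1000).astype(np.float32)))
    return im
E
python3 - <<'E'
from h import *
im=collar(.156);st();cv2.imwrite("pics/w3.png",im)
E
```

```text
1252 [0.5346 0.0245 0.1552] ((538.8092651367188, 25.131261825561523), 21.818954467773438)
disc ((538.5584716796875, 25.180877685546875), 125.17803955078125)
[ 0.5101 -0.0756  0.2511] x [ 0.063 -0.021 -0.998] jaw 98.5 [-0.3   0.14 -0.13  1.23 -0.   -0.45] [-0.7 -0.5  0.2] [-0.02  0.11  0.01] 1.0000318097108283
```

View pics/w3.png

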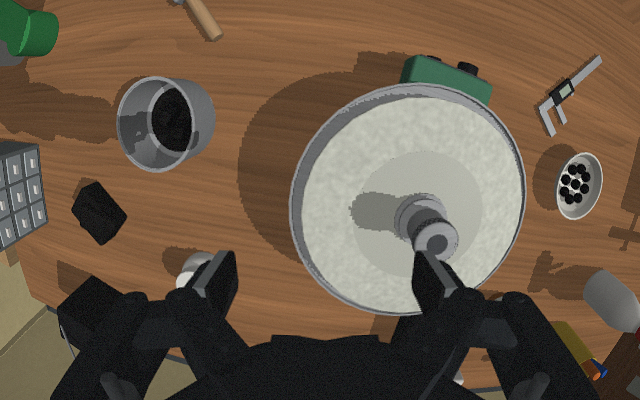

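>>> jog_arm:
  series:
    - [[0.6, 1.2, 0], [0.7, 2.5, -0.5], 1]
    - [[0.6, 1.2, 0], [0.7, 2.5, -1], 1]
    - [[0, 1.2, 0], [0.7, 2.5, -1], 1]
    - [[0, 0, 0], [0.5, 2, -1], 1]
    - [[0, 0, 0], [0, 0.5, 0], 1]
    - [[0, 0, 0], [0, 0, 0], 1]
    - [[0, 0, 0], [0, 0, 0], 1]
    - [[0, 0, 0], [0, 0, 0], 1]
    - [[0, 0, 0], [0, 0, 0], 1]
    - [[0, 0, 0], [0, 0, 0], 1]

```text
clock: 14.47
ee_pos: [0.5383, 0.0117, 0.2142]
ee_rot: [0.704, -0.046, 0.707, 0.043]
force: [-0.8, -0.2, -0.1]
opening: 0.997
```

```bash
python3 - <<'E'
from h import *
im=collar(.156);st()
im,d,K,T=look("top");W=world(d,K,T)
cv2.imwrite("pics/t2.png",cv2.resize(im[195:275,370:460],None,fx=6,fy=6,interpolation=cv2.INTER_CUBIC))
m=(np.hypot(W[...,0]-.4827,W[...,1]+.2846)<.045);print(np.percentile(W[m][:,2],[5,25,50,75,95]).round(3))
E
```

```text
2727 [0.5378 0.0249 0.1552] ((538.97412109375, 25.244508743286133), 21.72616958618164)
disc ((539.1129760742188, 25.133216857910156), 125.18553924560547)
[0.5384 0.0117 0.2143] x [-0.003 -0.005 -1.   ] jaw 97.2 [-0.12  0.25 -0.08  1.24 -0.01 -0.25] [-0.3 -1.2  1. ] [-0.01  0.02  0.01] 1.002365905888096
[-0.003  0.001  0.004  0.009  0.027]
```

View pics/t2.png

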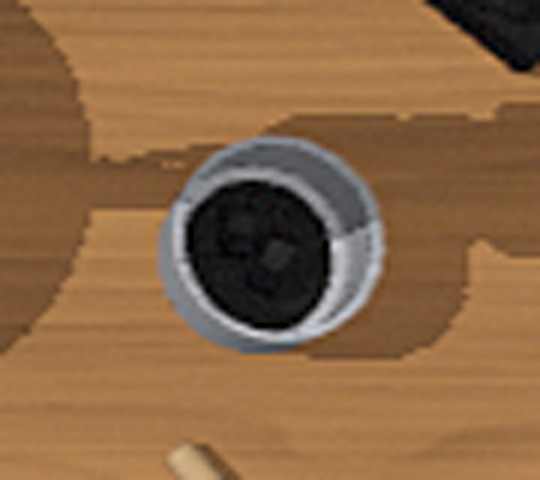

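>>> jog_arm:
  series:
    - [[0, 0, 0], [0.05, 0.8, 0], 1]
    - [[0, 0, 0], [0, 0.5, -1], 1]
    - [[0, 0, 0], [0, 0, -2], 1]
    - [[0, 0, 0], [0, 0, -2], 1]
    - [[0, 0, 0], [0, 0, -1.5], 1]
    - [[0, 0, 0], [0, 0, -0.7], 1]
    - [[0, 0, 0], [0, 0, 0], 1]
    - [[0, 0, 0], [0, 0, 0], 1]
    - [[0, 0, 0], [0, 0, 0], 1]
    - [[0, 0, 0], [0, 0, 0], 1]

```text
clock: 15.4
ee_pos: [0.5391, 0.0288, 0.1398]
ee_rot: [0.706, -0.047, 0.705, 0.044]
force: [-0.4, 1.4, 0.5]
opening: 0.996
```

```bash
python3 - <<'E'
from h import *
st()
E
```

```text
[0.5391 0.0288 0.1398] x [ 0.002 -0.004 -1.   ] jaw 97.3 [-0.09  0.29 -0.22  1.06 -0.   -0.22] [-0.4  1.4  0.5] [0.04 0.02 0.01] 0.9957324675979825
```

>>> jog_arm:
  series:
    - [[0, 0, 0], [0, -0.36, -0.4], 1]
    - [[0, 0, 0], [0, 0, -0.4], 1]
    - [[0, 0, 0], [0, 0, 0], 1]
    - [[0, 0, 0], [0, 0, 0], -1]
    - [[0, 0, 0], [0, 0, 0], -1]
    - [[0, 0, 0], [0, 0, 0], -1]
    - [[0, 0, 0], [0, 0, 0], -1]
    - [[0, 0, 0], [0, 0, 0], -1]
    - [[0, 0, 0], [0, 0, 0], -1]
    - [[0, 0, 0], [0, 0, 0], -1]
  newtons: 60

```text
clock: 16.23
ee_pos: [0.5414, 0.0242, 0.1343]
ee_rot: [0.708, -0.047, 0.703, 0.043]
force: [-0.3, -0.4, 0.7]
opening: 0.467
```

```bash
python3 - <<'E'
from h import *
st()
E
```

```text
[0.5414 0.0242 0.1343] x [ 0.008 -0.005 -1.   ] jaw 97.3 [-0.1   0.29 -0.23  1.04 -0.   -0.23] [-0.3 -0.4  0.7] [0.05 0.04 0.02] 0.4668665008573284
```

>>> jog_arm:
  series:
    - [[0, 0, 0], [0, 0, 0], 0.3]
    - [[0, 0, 0], [0, 0, 0], 0.3]
    - [[0, 0.4, 0], [-0.25, 0.05, 0], 0.3]
    - [[0, 0, 0], [0, 0, 0], 0.3]
    - [[0, 0, 0], [0, 0, 0], -1]
    - [[0, 0, 0], [0, 0, 0], -1]
    - [[0, 0, 0], [0, 0, 0], -1]
    - [[0, 0, 0], [0, 0, 0], -1]
    - [[0, 0, 0], [0, 0, 0], -1]
    - [[0, 0, 0], [0, 0, -0.2], -1]

```text
clock: 17.07
ee_pos: [0.5393, 0.0249, 0.1341]
ee_rot: [0.706, -0.047, 0.705, 0.043]
force: [-5.5, 1.1, 23.0]
opening: 0.466
```

```bash
python3 - <<'E'
from h import *
st()
E
```

```text
[0.5393 0.0249 0.1341] x [ 0.002 -0.005 -1.   ] jaw 97.3 [-0.1   0.29 -0.23  1.05 -0.   -0.23] [-5.5  1.1 23. ] [ 0.19  1.17 -0.01] 0.46591302152883846
```

>>> jog_arm:
  series:
    - [[0, 0, 5], [0, 0, -0.05], -1]
    - [[0, 0, 5], [0, 0, -0.05], -1]
    - [[0, 0, 5], [0, 0, -0.05], -1]
    - [[0, 0, 5], [0, 0, -0.05], -1]
    - [[0, 0, 5], [0, 0, -0.05], -1]
    - [[0, 0, 5], [0, 0, -0.05], -1]
    - [[0, 0, 0], [0, 0, -0.1], -1]
    - [[0, 0, 0], [0, 0, -0.1], -1]
    - [[0, 0, 0], [0, 0, -0.1], -1]
    - [[0, 0, 0], [0, 0, -0.1], -1]

```text
clock: 17.9
ee_pos: [0.5399, 0.026, 0.1343]
ee_rot: [0.671, -0.236, 0.664, 0.233]
force: [-2.9, -0.6, 8.3]
opening: 0.47
```

```bash
python3 - <<'E'
from h import *
st()
E
```

```text
[0.5399 0.026  0.1343] x [ 0.011 -0.001 -1.   ] jaw 128.7 [-0.1   0.29 -0.23  1.04  0.   -0.78] [-2.9 -0.6  8.3] [0.01 0.67 0.02] 0.46999277113592447
```

>>> jog_arm:
  series:
    - [[0, 0.6, 4], [0, 0, -0.05], -1]
    - [[0, 0, 4], [0, 0, -0.08], -1]
    - [[0, 0, 0], [0, 0, -0.1], -1]
    - [[0, 0, 4], [0, 0, -0.08], -1]
    - [[0, 0, 4], [0, 0, -0.08], -1]
    - [[0, 0, 0], [0, 0, -0.1], -1]
    - [[0, 0, 4], [0, 0, -0.08], -1]
    - [[0, 0, 4], [0, 0, -0.08], -1]
    - [[0, 0, 0], [0, 0, -0.1], -1]
    - [[0, 0, 0], [0, 0, -0.1], -1]

```text
clock: 18.73
ee_pos: [0.5386, 0.0265, 0.1302]
ee_rot: [0.603, -0.371, 0.601, 0.371]
force: [-0.4, -1.8, 0.4]
opening: 0.468
```

```bash
python3 - <<'E'
from h import *
st()
E
```

```text
[0.5386 0.0265 0.1302] x [ 0.002  0.    -1.   ] jaw 153.3 [-0.1   0.3  -0.23  1.04  0.   -1.2 ] [-0.4 -1.8  0.4] [-0.25  0.05  0.04] 0.4681108853728953
```

>>> jog_arm:
  series:
    - [[0, 0, 0], [0, 0, -0.15], -1]
    - [[0, 0, 0], [0, 0, -0.15], -1]
    - [[0, 0, 0], [0, 0, -0.15], -1]
    - [[0, 0, 0], [0, 0, -0.15], -1]
    - [[0, 0, 0], [0, 0, -0.15], -1]
    - [[0, 0, 0], [0, 0, -0.15], -1]
    - [[0, 0, 0], [0, 0, -0.15], -1]
    - [[0, 0, 0], [0, 0, -0.15], -1]
    - [[0, 0, 0], [0, 0, -0.15], -1]
    - [[0, 0, 0], [0, 0, -0.15], -1]
  newtons: 80

```text
clock: 19.57
ee_pos: [0.5386, 0.0264, 0.1237]
ee_rot: [0.607, -0.368, 0.603, 0.365]
force: [-6.7, 0.3, 11.4]
opening: 0.461
```

```bash
python3 - <<'E'
from h import *
st()
E
```

```text
[0.5386 0.0264 0.1237] x [ 0.008 -0.001 -1.   ] jaw 152.5 [-0.1   0.3  -0.25  1.02 -0.   -1.19] [-6.7  0.3 11.4] [-0.06  1.08  0.08] 0.4608621914251345
```

>>> jog_arm:
  series:
    - [[0, 0.4, 0], [0, 0, -0.2], -1]
    - [[0, 0, 0], [0, 0, -0.25], -1]
    - [[0, 0, 0], [0, 0, -0.25], -1]
    - [[0, 0, 0], [0, 0, -0.25], -1]
    - [[0, 0, 0], [0, 0, -0.25], -1]
    - [[0, 0, 0], [0, 0, -0.25], -1]
    - [[0, 0, 0], [0, 0, -0.25], -1]
    - [[0, 0, 0], [0, 0, -0.25], -1]
    - [[0, 0, 0], [0, 0, -0.25], -1]
    - [[0, 0, 0], [0, 0, -0.25], -1]

```text
clock: 20.4
ee_pos: [0.5386, 0.0264, 0.1236]
ee_rot: [0.61, -0.369, 0.602, 0.359]
force: [-7.5, -0.8, 18.4]
opening: 0.462
```

```bash
python3 - <<'E'
from h import *
st()
for n in("scene","wrist"):
    im,d,K,T=look(n);W=world(d,K,T,n=="wrist");cv2.imwrite(f"pics/{n}5.png",im)
    for z in(.09,):
        m=(np.hypot(W[...,0]-.539,W[...,1]-.0255)<.018)&(d>0)&(W[...,2]>.1)&(W[...,2]<.17)
        print(n,m.sum(),np.percentile(W[m][:,2],[10,50,75,90,98]).round(4) if m.sum() else '')
        m=(np.abs(np.hypot(W[...,0]-.539,W[...,1]-.0255)-.1)<.02)&(abs(W[...,2]-.098)<.01)
        if m.any():print('disc',np.median(W[m][:,2]))
    if n=="scene":
        p=np.linalg.inv(T)@np.array([.539,.0255,.14,1]);u=K[0,0]*p[0]/-p[2]+K[0,2];v=K[1,1]*-p[1]/-p[2]+K[1,2];print(u,v)
        u,v=int(u),int(v);c=im[max(0,v-50):v+50,max(0,u-60):u+60];cv2.imwrite("pics/s5c.png",cv2.resize(c,None,fx=6,fy=6,interpolation=cv2.INTER_CUBIC))
E
```

```text
[0.5386 0.0264 0.1236] x [ 0.017 -0.006 -1.   ] jaw 151.9 [-0.1   0.29 -0.26  1.   -0.   -1.18] [-7.5 -0.8 18.4] [-0.05  1.73  0.21] 0.4616655282021632
scene 108 [0.1098 0.1417 0.1448 0.1458 0.1472]
disc 0.09802978697257736
313.4890118458377 185.69277267734245
wrist 4342 [0.1438 0.1445 0.1449 0.1453 0.1457]
disc 0.09748610441414568
```

View pics/s5c.png

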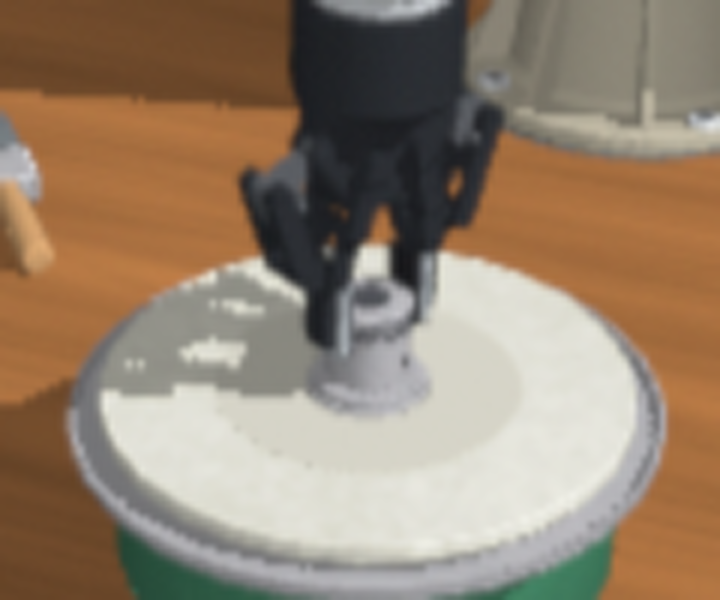

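```bash
python3 - <<'E'
from h import *
st();order.close_job();st()
E
```

```text
[0.5385 0.0264 0.1236] x [ 0.017 -0.006 -1.   ] jaw 151.9 [-0.1   0.29 -0.26  1.   -0.   -1.18] [-8.1 -0.7 18.6] [0.02 1.65 0.23] 0.4591500561796701
the job is handed in; nothing more can be done
the job is handed in; nothing more can be done
```

I put both offcuts in the scrap tin, then turned the collar about 55° until it dropped over the pins. I pushed it down to a hard stop and handed the job in at about 20.5 s with the gripper still holding it.

**Collar:**
- It moved down about 10.5 mm in total. It did not move when I raised the push from 11 N to 18 N.
- The wrist camera put its top at about 0.1445 m, or 0.145 m after correcting for its 0.5 mm low reading of the disc. That is the fully home height.
- The grip command was 80 N with a steady downward push of about 18.6 N. The tool tilt was about 0.02 rad, under the 0.1 rad limit set for the collar.

**Offcuts:** I saw both lying in the tin from the top camera after release. I didn't re-check the tin after the collar work, but the arm did not go near it again.

**Disagreements:**
- The top and wrist cameras differed by about 3 mm on where the collar stands. I used the wrist camera's value.
- Some sideways load remained at the end: about 8 N, with a 1.7 N m moment.
- The gripper opening read nearer the plain skirt's width than the knurled head's, although I aimed at the head. The grip did not slip.

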